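Roll the pearl blocks home in a fingerboard and stop on the tape

ROBOT

A 6-joint arm with a two-finger parallel gripper is mounted at the origin on the work surface. World frame = base frame: x ahead of the robot, y to its left, z up, the work surface at z = 0. Lengths are in mm, angles in rad, forces in N, time in s.
With the tool pointing down it reaches from about 300 to 850 mm from the base axis. Payload 5.4 kg.
Tool frame: the origin (TCP) lies on the mounting face of the last link; the fingertips stand 173 mm ahead of it and the grasp point (between the pads) lies 155 mm ahead of it; x points along the fingers, y is the direction in which the jaws open and shut, and the axes are right-handed (so a half turn about x gives the same grasp; the last joint's range is limited). The gripper opens to 85 mm and grips with 20 to 120 N. Pads are 22 mm wide; open, the fingers measure 114 mm over their backs; the gripper's body (76 mm by 85 mm) begins 54 mm behind the grasp point. The pads swing forward as they close: fully open they stand 13 mm farther back than shut.
Start: joints at [0.924, 0.158, 1.597, -0, 1.386, -0.21], TCP at [243.257, 520.993, 404.699] pointing down, gripper open.
Joint ranges: [-2.91, 2.91], [-0.94, 2.29], [0.18, 2.7], [-1.29, 4.43], [0.17, 2.64], [-3, 3]. Speed limits (rad/s): [2.57, 2.57, 3.14, 3.14, 3.14, 3.14].

INTERFACE

Orientations are given as a rotation vector (axis times angle).
In Python, from station import robot gives the robot as it stands. Calls block until the motion is done:
- robot.movep(position, orientation): joint-space move of the TCP to a pose.
- robot.line_to(position, frame=None, vel=150, max_force=None): straight line of the TCP; frame=None keeps the orientation; vel is the mean speed in mm/s. With max_force (N) it stops when the force on the tool has changed by that much, and returns True; else False.
- robot.goto_joints(angles): joint-space move.
- robot.command_gripper(opening): finger opening in mm; the grip force is fixed at half the most; returns when the fingers have stopped.
- robot.dwell(seconds).
- robot.solve_ik(position, orientation): joint angles nearest the present ones, or None.
- robot.get_obs(): the state.
- robot.camera(name): name is "side" or "top" or "wrist"; returns (picture, depth): 420x560x3 uint8, red, green, blue; 420x560 float32, mm along the optical axis (not along the pixel's ray), 0 where there is no reading.
- robot.camera_model(name): a dict with "fx", "fy", "cx", "cy" (pixels), "k1" (the pictures are not rectified: a ray, as slopes to the right and down, at radius r is drawn at 1 + k1 r^2 times it, then the intrinsics apply), "rvec" (rotation vector, rad) and "tvec" (3), from world to camera coordinates, as OpenCV has them. Camera axes: x right, y down, z forward; pixel columns grow to the right and rows downward; lengths in mm; the calibration is good to about 2 mm. A picture is of the moment at which its call begins: read the wrist's pose just before it. camera_model takes no time and is no camera call; for the wrist camera it gives the pose at the moment of the call.
A pose or a line that the arm cannot do raises robot.Unreachable and nothing moves.
- robot.sign_off(): hands the job in, once; it reports no verdict.
The state is a dict: "time_s": time; "qpos": joint angles; "qd": joint speeds; "joint_torque": joint torques, N m; "eef_pos": TCP position; "orientation": TCP orientation; "wrist_force": force on the tool from outside, world axes, zero at the start; "ft_torque": the same for the moment, N m; "grip_width": finger opening in mm.
Only numpy, scipy, OpenCV 4.12 (cv2) and the standard library are available. Lean on these libraries where they do the work, as an engineer would, in place of code of your own. Each camera call takes 0.05 s, during which the arm holds its last target.

TASK

Two brittle pearl blocks still stand proud of the guitar fingerboard. With the wooden roller lying beside them, press both flush without cracking them: roll it over them under firm but gentle, even pressure, the first block and then the second, and stop it square on the green tape line, short of the freshly glued blocks under yellow tape. Roll it, do not drag or lift it; touch the board and the blocks only through the roller, leave the bench tools alone, and leave the roller resting on the line.

Things in the scene. Friction and masses are not known exactly. Their poses are not given: they have to be found in the camera images.
- fingerboard: Dark blank, 475 x 70 mm, on a fixed plywood work board (555 x 160 mm); its top is 24 mm above the bench. Origin at bench height on its centre line, midway between the two proud blocks. x along the blank, the way the roller must travel (block a, block b, tape); y across; z up. Glued blocks under 15 mm yellow tapes at x = +42 and +67.
- block_a (a joint): How far the first block stands proud, in m: 0 is flush, 0.0022 to 0.0032 at the start. White pearl block, 9 mm along the blank by 40 mm across, centred at x = -15 mm in the fingerboard's frame. A tight fit: it slides straight down only under a load above 12 N, stops flush and stays where it is left.
- block_b (a joint): The same for the second block, at x = +15 mm: same size, same fit. Pressing on the roller with 12 to 15 N seats a block as the roller passes over it; more than 20 N cracks the pearl, and so does a hard touch-down (come down on the roller at 5 mm/s or less). Let go leaning on a proud block's edge, it rolls back; elsewhere it stays.
- mark (a point): Middle of the green tape line, 3 mm wide, straight across the blank (and on over the work board on both sides) at x = +29 mm in the fingerboard's frame; the point lies on the blank's upper face. Axes as the fingerboard's.
- roller: Loose wooden roller, 44 mm in diameter, 120 mm long, 0.1 to 0.2 kg, lying across the blank 19 to 23 mm before block a. Origin mid-length on its axis (y); z points to its black pencil line, on top at first. Friction about 0.6. Pressed under closed fingertips it rolls half as far as they move, so the contact wanders back over the tips: take several strokes.
- glue: Yellow glue bottle, 48 mm in diameter, 130 mm tall; origin at the centre of its foot. To be left alone.
- jar: Glass jar, 60 mm in diameter, 65 mm tall; origin at the centre of its foot. To be left alone.
- sander: Cork sanding block, 52 x 72 x 34 mm; origin at the centre of its underside. To be left alone.
- hammer: Small hammer, 230 mm long, lying on the bench; x along it. To be left alone.
There are look-alikes about, which are no part of the job. What is shaped like the roller but orange is not meant.

How it is judged:
By the outcome, as a careful person would: the job done as asked, in the order asked, and still so for the second after the job is handed in, with the robot touching nothing.
It also fails if it takes over 69 s, if anything falls off the work surface, if the arm or the gripper's body presses on something with over 40 N, if the wrist force passes 120 N, or if a joint passes its speed limit or range.

## Working session

There is one attempt and no reset: what is moved stays moved. The work goes in short steps, each a Python script; the robot and the scene stay as the last script left them, time stands still between calls to the robot, and variables do not carry over. Pictures are saved under pics/ and viewed, and the job is handed in when it is done.

```bash
ls -la; mkdir -p pics; python3 - <<'E'
from station import robot
import cv2
o=robot.get_obs(); print({k:o[k] for k in('time_s','eef_pos','orientation','wrist_force','grip_width')})
for n in('top','side','wrist'):
    p,d=robot.camera(n); cv2.imwrite(f'pics/{n}0.png',p[:,:,::-1]); 
    import numpy as np; np.savez(f'{n}0.npz',p=p,d=d); m=robot.camera_model(n); print(n,m)
E
```

```text
total 12
drwxr-xr-x  3 agent agent 4096 Dec  6 02:30 .
drwxr-xr-x 23 root  root  4096 Dec  6 02:30 ..
drwxr-xr-x  2 agent agent 4096 Dec  6 02:30 pics
{'time_s': 0.0, 'eef_pos': array([243.06985522, 520.77324485, 403.71128448]), 'orientation': array([ 0.34115615,  1.54430406, -0.34394385]), 'wrist_force': array([-0.35387428, -0.3386208 , -0.04420371]), 'grip_width': 85.4526192101596}
top {'fx': 486.0841858623769, 'fy': 486.0841858623769, 'cx': 285.7655522478149, 'cy': 211.32781219678068, 'k1': -0.14500737567633706, 'rvec': array([ 2.16282289, -2.11141768,  0.15506006]), 'tvec': array([ -11.49191625,  531.6448058 , 1137.65818135])}
side {'fx': 541.608886966728, 'fy': 541.608886966728, 'cx': 283.60231692226677, 'cy': 207.4005958329119, 'k1': -0.08067476858075583, 'rvec': array([ 2.0484118 , -0.35768353,  0.195211  ]), 'tvec': array([-501.49541728,  142.38657142, 1073.74249776])}
wrist {'fx': 335.27720111503464, 'fy': 335.27720111503464, 'cx': 280.572355457114, 'cy': 209.64910124359324, 'k1': 0.019294965333802615, 'rvec': array([-2.43732236, -1.55450222, -0.22171387]), 'tvec': array([-573.96697125,  -37.86471086,  379.29019298])}
```

View pics/top0.png

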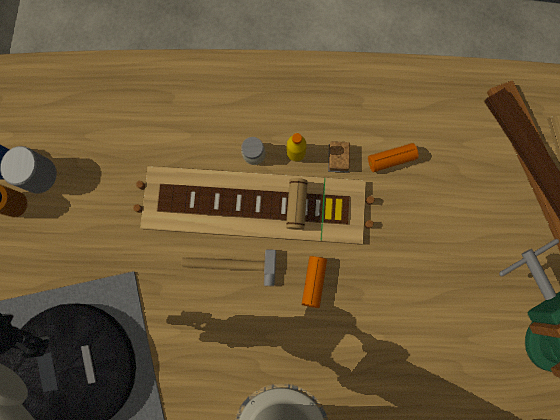

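View pics/side0.png

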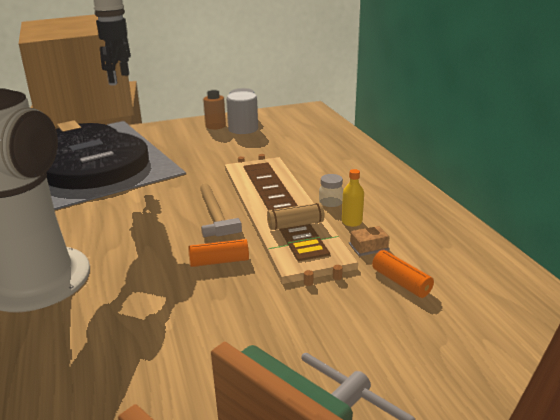

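View pics/wrist0.png

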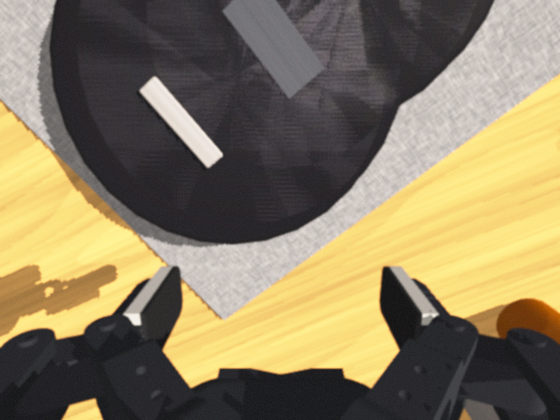

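The roller is the tan cylinder at top (297,204) / side (296,216). Possible look-alikes are the orange cylinders at top (314,281) and (393,157), side (219,252) and (403,273). By the description I choose the tan one lying across the blank.

```bash
cat > h.py <<'E'
import numpy as np, cv2
from scipy.spatial.transform import Rotation as R
def cam(m):
    Rm=R.from_rotvec(m['rvec']).as_matrix(); return Rm,np.array(m['tvec'])
def undist(m,uv):
    uv=np.atleast_2d(np.float64(uv))
    K=np.array([[m['fx'],0,m['cx']],[0,m['fy'],m['cy']],[0,0,1]])
    return cv2.undistortPointsIter(uv.reshape(-1,1,2),K,np.array([m['k1'],0,0,0,0.]),None,None,(3,50,1e-10)).reshape(-1,2)
def ray(m,uv,z):
    "pixel -> world point on plane z"
    Rm,t=cam(m); xy=undist(m,uv); d=np.c_[xy,np.ones(len(xy))]@Rm; c=-Rm.T@t
    s=(z-c[2])/d[:,2]; return c+s[:,None]*d
def proj(m,P):
    K=np.array([[m['fx'],0,m['cx']],[0,m['fy'],m['cy']],[0,0,1]])
    return cv2.projectPoints(np.float64(P).reshape(-1,1,3),m['rvec'],np.array(m['tvec']),K,np.array([m['k1'],0,0,0,0.]))[0].reshape(-1,2)
E
python3 - <<'E'
from station import robot
from h import *
m=robot.camera_model('top')
print('yellow,line,blocks',ray(m,[[329,209],[338,209],[323,211],[318,207],[308,206]],24).round(1))
print('blocks left',ray(m,[[192,199],[258,204]],24).round(1))
print('roller ends',ray(m,[[298,180],[296,227]],46).round(1))
print('others',ray(m,[[270,268],[253,150],[297,140],[340,155]],10).round(1))
w=robot.camera_model('wrist');Rm,t=cam(w);o=robot.get_obs()
T=R.from_rotvec(o['orientation']).as_matrix()
print('cam in tool',T.T@(-Rm.T@t-o['eef_pos']), 'tool axes\n',T.round(3),'\ncam axes in tool\n',(T.T@Rm.T).round(3))
p=cv2.imread('pics/top0.png')[150:260,240:390]; cv2.imwrite('pics/crop0.png',cv2.resize(p,None,fx=5,fy=5,interpolation=cv2.INTER_CUBIC))
E
```

```text
yellow,line,blocks [[ 542.7 -104.8   24. ]
 [ 543.2 -127.1   24. ]
 [ 537.4  -90.1   24. ]
 [ 547.   -77.7   24. ]
 [ 549.   -53.    24. ]]
blocks left [[559.9 235.4  24. ]
 [551.1  70.4  24. ]]
roller ends [[609.  -26.7  46. ]
 [493.5 -24.3  46. ]]
others [[ 395.2   36.8   10. ]
 [ 692.7   89.    10. ]
 [ 721.6  -22.5   10. ]
 [ 684.7 -132.7   10. ]]
cam in tool [ 30.51399172  -0.13936529 -71.47384907] tool axes
 [[-0.001  0.423  0.906]
 [-0.001  0.906 -0.423]
 [-1.    -0.001 -0.   ]] 
cam axes in tool
 [[ 0.    -0.283  0.959]
 [ 1.     0.001 -0.   ]
 [-0.001  0.959  0.283]]
```

View pics/crop0.png

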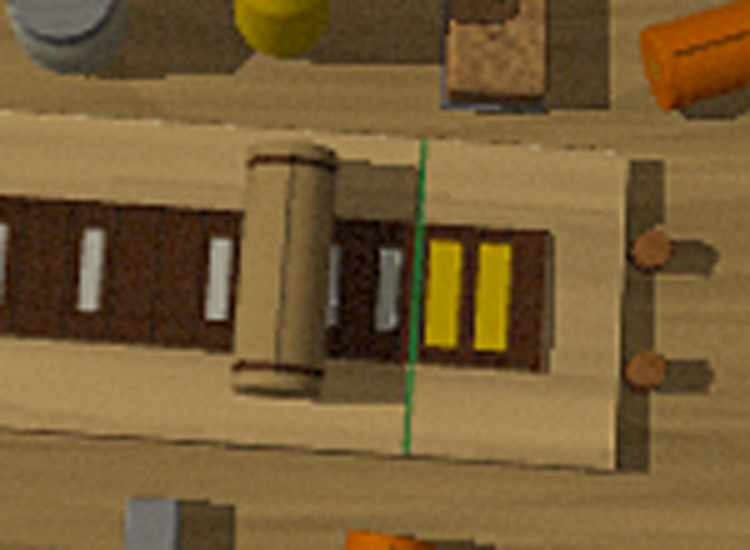

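```bash
cat >> h.py <<'E'
def orient(phi):
    "tool x down, tool y along world direction angle phi"
    x=np.array([0,0,-1.]); y=np.array([np.cos(phi),np.sin(phi),0]); z=np.cross(x,y)
    return R.from_matrix(np.c_[x,y,z]).as_rotvec()
E
python3 - <<'E'
from station import robot
from h import *
rv=orient(np.pi/2+0.03); print(robot.solve_ik([600,-55,370],rv))
robot.movep([600,-55,370],rv); robot.command_gripper(0)
o=robot.get_obs(); print(o['time_s'],o['eef_pos'],o['grip_width'],o['wrist_force'])
m=robot.camera_model('wrist'); p,d=robot.camera('wrist'); np.savez('w1.npz',p=p,d=d,m=m); cv2.imwrite('pics/w1.png',p[:,:,::-1])
E
```

```text
[-2.91747598e-01  2.55356165e-01  1.55436839e+00 -4.44089210e-16
  1.33186810e+00 -1.89254392e+00]
3.325 [600.00006879 -55.03471036 369.97835036] 0.2162332515560629 [-0.06526921 -0.10312976 -0.46084763]
```

View pics/w1.png

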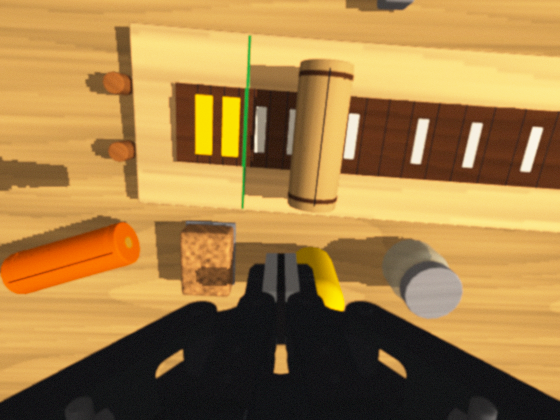

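```bash
python3 - <<'E'
from h import *
f=np.load('w1.npz',allow_pickle=True); p,d,m=f['p'],f['d'],f['m'].item()
Rm,t=cam(m); T=R.from_rotvec(orient(np.pi/2+0.03)).as_matrix()
for v in (256,262,270,280,290,300):
    us=np.arange(244,322,6); xy=undist(m,np.c_[us,np.full(len(us),v)])
    P=(np.c_[xy,np.ones(len(us))]*d[v,us][:,None]-t)@Rm
    Q=(P-[600,-55,370])@T
    print(v,[tuple(q.round(0).astype(int)) for q in Q])
cv2.imwrite('pics/tip.png',cv2.resize(p[230:350,220:340,::-1],None,fx=5,fy=5,interpolation=cv2.INTER_CUBIC))
# board measurement
hsv=cv2.cvtColor(p,cv2.COLOR_RGB2HSV); H,S,V=cv2.split(hsv)
g=((H>45)&(H<85)&(S>100)).astype(np.uint8)
v,u=np.nonzero(g); ok=(u<270)&(u>230);v,u=v[ok],u[ok]; print('green',len(u),v.min(),v.max())
def rng(c): return
on=(v>95)&(v<165)
A=ray(m,np.c_[u,v][on],24); 
vx,vy,x0,y0=cv2.fitLine(A[:,:2].astype(np.float32),cv2.DIST_L2,0,.01,.01).ravel(); print('line on blank',vx,vy,x0,y0, np.degrees(np.arctan2(vy,vx)))
for thr in ((v<70),(v>180)):
    for z in (0,12,18,24): 
        B=ray(m,np.c_[u,v][thr],z)[:,:2]; dd=(B-[x0,y0])@[-vy,vx]; print(z,dd.mean().round(2),end=' ')
    print()
y=((H>22)&(H<33)&(S>200)&(V>150)).astype(np.uint8); n,l,st,c=cv2.connectedComponentsWithStats(y)
for i in range(1,n):
    if st[i,4]>500:
        r=cv2.minAreaRect(np.argwhere(l==i)[:,::-1].astype(np.float32)); W=ray(m,cv2.boxPoints(r),24)[:,:2]
        print(c[i].round(1),st[i,4],ray(m,c[i],24).round(1),'sides',np.linalg.norm(W[0]-W[1]),np.linalg.norm(W[1]-W[2]))
E
```

```text
256 [(np.int64(371), np.int64(-41), np.int64(82)), (np.int64(369), np.int64(-34), np.int64(81)), (np.int64(369), np.int64(-27), np.int64(81)), (np.int64(370), np.int64(-21), np.int64(82)), (np.int64(165), np.int64(-6), np.int64(-11)), (np.int64(165), np.int64(-3), np.int64(-11)), (np.int64(167), np.int64(-1), np.int64(-10)), (np.int64(165), np.int64(2), np.int64(-11)), (np.int64(166), np.int64(5), np.int64(-11)), (np.int64(350), np.int64(18), np.int64(73)), (np.int64(343), np.int64(23), np.int64(69)), (np.int64(341), np.int64(29), np.int64(68)), (np.int64(340), np.int64(35), np.int64(68))]
262 [(np.int64(370), np.int64(-41), np.int64(89)), (np.int64(370), np.int64(-34), np.int64(89)), (np.int64(371), np.int64(-28), np.int64(89)), (np.int64(369), np.int64(-21), np.int64(88)), (np.int64(160), np.int64(-6), np.int64(-10)), (np.int64(160), np.int64(-3), np.int64(-11)), (np.int64(159), np.int64(-1), np.int64(-11)), (np.int64(159), np.int64(2), np.int64(-11)), (np.int64(160), np.int64(4), np.int64(-10)), (np.int64(336), np.int64(17), np.int64(73)), (np.int64(329), np.int64(22), np.int64(69
[... 2200 characters left out ...]
t64(-7)), (np.int64(136), np.int64(2), np.int64(-7)), (np.int64(128), np.int64(3), np.int64(-12)), (np.int64(129), np.int64(5), np.int64(-12)), (np.int64(126), np.int64(7), np.int64(-13)), (np.int64(126), np.int64(9), np.int64(-13)), (np.int64(128), np.int64(11), np.int64(-12))]
green 492 36 393
line on blank 0.9991213 -0.041912023 547.11646 -89.93956 -2.4020855
0 -1.63 12 -0.46 18 0.13 24 0.72 
0 -0.28 12 0.85 18 1.41 24 1.98 
[203.5 124.1] 940 [[ 542.4 -127.4   24. ]] sides 14.19261401768205 52.127647557250896
[230.2 126.1] 955 [[ 543.4 -103.2   24. ]] sides 52.12186099785708 14.535888358220577
[330.1 285.5] 883 [[ 7.026e+02 -2.000e-01  2.400e+01]] sides 22.78121322504269 75.40685079327551
```

View pics/tip.png

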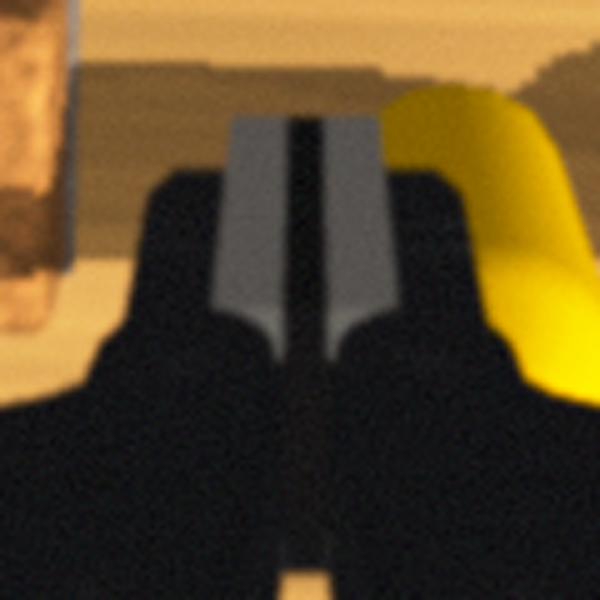

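```bash
python3 - <<'E'
from h import *
f=np.load('w1.npz',allow_pickle=True); p,d,m=f['p'],f['d'],f['m'].item()
Rm,t=cam(m)
hsv=cv2.cvtColor(p,cv2.COLOR_RGB2HSV); H,S,V=cv2.split(hsv)
w=((S<60)&(V>150)).astype(np.uint8); w[200:]=0; n,l,st,c=cv2.connectedComponentsWithStats(w)
C=[]
for i in range(1,n):
    if st[i,4]>60:
        X=ray(m,c[i],24)[0]; print('white',c[i].round(1),st[i],X.round(1)); C.append(X)
# roller: subpixel dark pencil: print rows
gray=cv2.cvtColor(p,cv2.COLOR_RGB2GRAY)
pts=[]
for v in range(82,192,4):
    c0=330-(v-70)*15/135; a=int(round(c0)); seg=gray[v,a-7:a+8].astype(float); bg=np.median(seg); wgt=np.clip(bg-seg-12,0,None)
    if wgt.sum()>0: pts.append((a-7+(wgt*np.arange(15)).sum()/wgt.sum(),v))
pts=np.array(pts); Pw=ray(m,pts,68)
vx,vy,x0,y0=cv2.fitLine(Pw[:,:2].astype(np.float32),cv2.DIST_HUBER,0,.01,.01).ravel(); print('pencil',np.degrees(np.arctan2(vy,vx))%180,x0,y0)
# depth-based roller: points higher than 40
uu,vv=np.meshgrid(np.arange(270,370),np.arange(45,225)); xy=undist(m,np.c_[uu.ravel(),vv.ravel()]); dd=d[vv.ravel(),uu.ravel()]
P=(np.c_[xy,np.ones(len(xy))]*dd[:,None]-t)@Rm; q=P[(dd>0)&(P[:,2]>45)&(P[:,2]<80)]
print('roller depth n',len(q),'zmax pct',np.percentile(q[:,2],[50,98]),'x',np.percentile(q[:,0],[.5,99.5]),'y',np.percentile(q[:,1],[1,99]))
r=cv2.minAreaRect(q[:,:2].astype(np.float32)); print(r)
# heights
for nm,(u0,u1,v0,v1) in dict(wb_up=(150,230,40,75),wb_lo=(150,230,170,192),blank=(355,400,105,170),bench=(140,175,212,225)).items():
    uu,vv=np.meshgrid(np.arange(u0,u1),np.arange(v0,v1)); xy=undist(m,np.c_[uu.ravel(),vv.ravel()]); dd=d[vv.ravel(),uu.ravel()]
    P=(np.c_[xy,np.ones(len(xy))]*dd[:,None]-t)@Rm; print(nm,np.median(P[dd>0],0).round(1))
# blank edges
for sgn in (0,1):
    E=[]
    for u in list(range(182,242,4))+list(range(360,550,6)):
        col=cv2.GaussianBlur(V,(3,3),0)[:,u].astype(int); mid=int(np.interp(u,[180,550],[125,155]))
        rng=range(mid,mid-70,-1) if sgn==0 else range(mid,mid+70)
        rows=np.array(list(rng)); seg=col[rows]; 
        k=np.nonzero((seg<110))[0]; k=k[k>25]
        # last dark before bright
        b=[i for i in range(20,len(seg)-1) if seg[i]<=130<seg[i+1]]
        if b: E.append((u,rows[b[-1]] + (130-seg[b[-1]])/(seg[b[-1]+1]-seg[b[-1]])*(1 if sgn else -1)))
    A=ray(m,np.array(E),24)[:,:2].astype(np.float32)
    L=cv2.fitLine(A,cv2.DIST_HUBER,0,.01,.01).ravel(); res=(A-L[2:])@[-L[1],L[0]]
    print('edge',len(E),L,np.degrees(np.arctan2(L[1],L[0])),res.std())
cv2.imwrite('pics/w1c.png',cv2.resize(p[30:230,170:390,::-1],None,fx=3,fy=3,interpolation=cv2.INTER_CUBIC))
E
```

```text
white [259.1 129.5] [254 107  11  46 388] [545.5 -76.7  24. ]
white [290.7 130.2] [288 110   6  43 118] [545.3 -47.8  24. ]
white [351.  135.7] [344 114  15  45 419] [548.5   7.8  24. ]
white [419.3 140.8] [411 119  18  45 430] [551.2  71.   24. ]
white [471.9 144.4] [463 123  19  44 435] [553.2 119.6  24. ]
white [531.1 148.8] [521 127  21  45 436] [555.7 174.1  24. ]
pencil 177.03578 546.92505 -24.461157
roller depth n 7729 zmax pct [65.34950322 69.00154194] x [491.14978288 608.70578616] y [-47.32203981  -3.76420858]
((550.2587280273438, -24.635234832763672), (44.17315673828125, 120.19518280029297), 87.1605224609375)
wb_up [ 486.1 -138.8   18.3]
wb_lo [ 596.3 -144.2   18.2]
blank [548.8  31.7  24.3]
bench [ 6.417e+02 -1.851e+02  2.000e-01]
edge 47 [4.4052839e-02 9.9902922e-01 5.1757861e+02 6.2374844e+01] 87.475136 0.17965858
edge 47 [4.2623077e-02 9.9909121e-01 5.8263733e+02 1.4494696e+00] 87.55714 0.12344373
```

View pics/w1c.png

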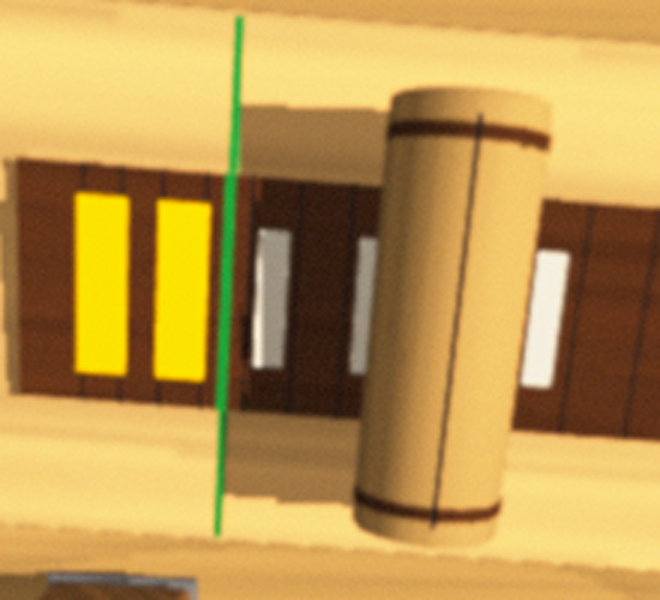

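```bash
cat >> h.py <<'E'
th=np.radians(-2.48)
ey=np.array([np.cos(th),np.sin(th),0]); ex=np.array([np.sin(th),-np.cos(th),0])
# blank centreline point at line; origin
MARK=np.array([544.8,-89.85,0]); ORG=MARK-29*ex
RV=orient(th)
YC=2.5   # press at roller mid-length
def tcp(s,z): return ORG+s*ex+YC*ey+np.array([0,0,z])
def sof(P): return (np.asarray(P)-ORG)@ex
E
python3 - <<'E'
from station import robot
from h import *
s0=-36.4-7
print(ORG,tcp(s0,0),robot.solve_ik(tcp(s0,262),RV))
robot.movep(tcp(s0,262),RV)
robot.line_to(tcp(s0,245.5),vel=50)
robot.dwell(.2); f0=np.mean([robot.get_obs()['wrist_force'] for _ in range(3)],0)
o=robot.get_obs(); print(o['time_s'],o['eef_pos'],f0,sof(o['eef_pos']))
r=robot.line_to(tcp(s0,237),vel=2.5,max_force=2)
o=robot.get_obs(); print(r,o['time_s'],o['eef_pos'],o['wrist_force']-f0,sof(o['eef_pos']))
np.save('f0.npy',f0)
z=o['eef_pos'][2]
for k in range(4):
    z-=.15; robot.line_to(tcp(s0,z),vel=2); o=robot.get_obs(); o2=robot.get_obs(); f=(o['wrist_force']-f0); print(round(z,2),o['time_s'],o['eef_pos'].round(2),f.round(2),(o2['wrist_force']-f0)[2].round(2),o2['time_s'])
    if f[2]>8: break
m=robot.camera_model('wrist'); p,d=robot.camera('wrist'); np.savez('w2.npz',p=p,d=d,m=m); cv2.imwrite('pics/w2.png',p[:,:,::-1])
E
```

```text
[546.05484888 -60.87716178   0.        ] [550.43045361 -17.62598743   0.        ] [-2.51486939e-01  2.52248341e-01  1.78828461e+00 -4.44089210e-16
  1.10105971e+00 -2.08202773e-01]
5.55 [550.59792069 -17.65382853 245.81600012] [ 0.26131258 -0.33104088  0.57539813] -43.37943138698114
True 7.0583 [550.44041061 -17.6480485  241.33598208] [-0.90084402  0.08502937  3.26415445] -43.378390431026645
241.19 7.4583 [550.58 -17.65 241.38] [0.96 0.38 2.94] 2.94 7.4583
241.04 7.7083 [550.61 -17.67 241.35] [ 0.21 -0.24  3.34] 3.34 7.7083
240.89 7.9583 [550.63 -17.68 241.35] [-0.01 -0.31  5.64] 5.64 7.9583
240.74 8.2083 [550.63 -17.67 241.28] [-0.5  -0.1   6.47] 6.47 8.2083
```

View pics/w2.png

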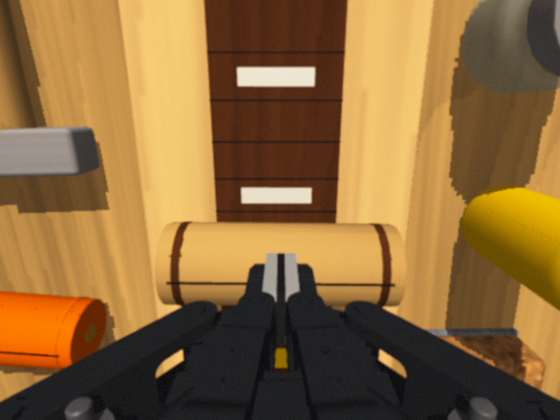

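```bash
cat >> h.py <<'E'
def force(robot,f0,n=4):
    a=[]
    for _ in range(n):
        robot.dwell(.03); a.append(robot.get_obs()['wrist_force']-f0)
    return np.mean(a,0)
def fz_adj(z,f,F,k=.5): return z-np.clip(k*(F-f)/12,-.25,.25)
def press(robot,s,z,f0,F=13.5):
    for i in range(10):
        f=force(robot,f0)[2]
        if abs(f-F)<.8: break
        z-=np.clip(.85*(F-f)/12,-.4,.4); robot.line_to(tcp(s,z),vel=3)
    print('pressed',round(z,2),round(f,2),robot.get_obs()['time_s']); return z
def roll(robot,s,dist,z,f0,F=13.5,step=2.5,vel=12):
    "finger moves dist along ex from s"
    n=max(1,int(np.ceil(dist/step))); ff=None; log=[]
    for i in range(n):
        s2=s+dist*(i+1)/n
        hit=robot.line_to(tcp(s2,z),vel=vel,max_force=6)
        o=robot.get_obs(); f=o['wrist_force']-f0; ff=f[2] if ff is None else .5*ff+.5*f[2]
        log.append((round(sof(o['eef_pos']),1),round(o['eef_pos'][2],2),round(f[2],1),round(f@ex,1)))
        if hit: print('HIT')
        if f[2]>18: z+=.3
        z=fz_adj(z,ff,F)
    print(log,'t',robot.get_obs()['time_s']); return s+dist,z
def lift(robot,s,z,h=5):
    robot.line_to(tcp(s,z+1.8),vel=8); robot.line_to(tcp(s,241.3+h),vel=40)
def touch(robot,s,ztop=241.3):
    "quick across above, then slow down; returns f0,z"
    robot.line_to(tcp(s,ztop+4),vel=60); robot.line_to(tcp(s,ztop+1.6),vel=20); robot.dwell(.1)
    f0=force(robot,0,5)
    r=robot.line_to(tcp(s,ztop-3),vel=2.5,max_force=2.5); z=robot.get_obs()['eef_pos'][2]-.2
    print('touch',r,robot.get_obs()['eef_pos'].round(2),f0.round(2)); return f0,z
def look(robot,n):
    m=robot.camera_model('wrist'); p,d=robot.camera('wrist'); np.savez(n+'.npz',p=p,d=d,m=m); cv2.imwrite('pics/'+n+'.png',p[:,:,::-1]); return p,d,m
def roller(p,d,m):
    "tan roller from depth: points above z=48, board region"
    Rm,t=cam(m); vv,uu=np.nonzero(d>0); xy=undist(m,np.c_[uu,vv]); dd=d[vv,uu]
    P=(np.c_[xy,np.ones(len(xy))]*dd[:,None]-t)@Rm
    q=P-ORG; a=q@ex; b=q@ey
    k=(P[:,2]>50)&(P[:,2]<72)&(abs(b)<68)&(abs(a)<70)
    sel=np.zeros(d.shape,np.uint8); sel[vv[k],uu[k]]=1
    return P[k],a[k],b[k],sel
E
python3 - <<'E'
from station import robot
from h import *
f0=np.load('f0.npy'); s=-43.4
z=press(robot,s,240.5,f0)
s,z=roll(robot,s,8.8,z,f0)
print(force(robot,f0))
lift(robot,s,z,h=30)
p,d,m=look(robot,'w3'); P,a,b,sel=roller(p,d,m); print(len(a),robot.get_obs()['time_s'])
E
```

```text
pressed 239.72 12.85 9.65
[(np.float64(-41.0), np.float64(241.2), np.float64(12.7), np.float64(-1.0)), (np.float64(-38.8), np.float64(241.2), np.float64(12.8), np.float64(0.0)), (np.float64(-36.6), np.float64(241.19), np.float64(13.3), np.float64(0.0)), (np.float64(-34.4), np.float64(241.18), np.float64(13.1), np.float64(-0.3))] t 10.9833
[-4.37617856  0.079321   12.92428246]
13441 12.4417
```

View pics/w3.png

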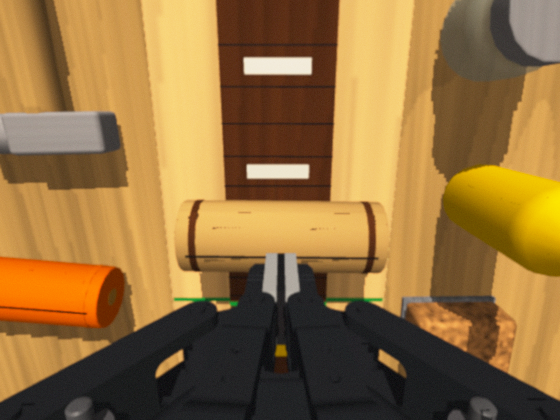

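```bash
cat >> h.py <<'E'
from scipy.optimize import least_squares
def fitroller(p,d,m):
    P,a,b,_=roller(p,d,m); hsv=None
    g=lambda x:np.hypot(a-x[0]-x[1]*b,P[:,2]-x[2])-22
    r=least_squares(g,[np.median(a),0,46],loss='soft_l1',f_scale=1)
    ok=abs(g(r.x))<3
    print('roller s %.2f yaw %.2fdeg zc %.2f b-range'%(r.x[0],np.degrees(r.x[1]),r.x[2]),np.percentile(b[ok],[1,99]).round(1),ok.sum(),len(a)); return r.x
def fitline(p,m,zs=18.3):
    H,S,V=cv2.split(cv2.cvtColor(p,cv2.COLOR_RGB2HSV)); g=(H>45)&(H<85)&(S>100)
    v,u=np.nonzero(g); A=ray(m,np.c_[u,v],zs); q=A-ORG; a=q@ex; b=q@ey
    k=(abs(a-29)<8)&(abs(b)<85)&(abs(b)>36)
    kb=(abs(a-29)<8)&(abs(b)<34)
    if k.sum()>20 : 
        c=np.polyfit(b[k],a[k],1); print('line(wb) s %.2f yaw %.2f n %d'%(c[1],np.degrees(c[0]),k.sum()), [a[k&(sg*b>0)].mean().round(2) for sg in(1,-1)])
    A=ray(m,np.c_[u,v],24); q=A-ORG; a=q@ex; b=q@ey; k=(abs(a-29)<8)&(abs(b)<34)
    if k.sum()>20: print('line(blank) s %.2f'%np.mean(a[k]))
E
python3 - <<'E'
from h import *
for n in('w1','w3'):
    f=np.load(n+'.npz',allow_pickle=True); p,d,m=f['p'],f['d'],f['m'].item(); fitroller(p,d,m); fitline(p,m)
E
```

```text
roller s -36.40 yaw 0.43deg zc 45.96 b-range [-55.9  60.3] 7581 7581
line(wb) s 28.79 yaw -0.04 n 198 [np.float64(28.77), np.float64(28.82)]
line(blank) s 28.97
roller s -32.14 yaw 0.50deg zc 46.00 b-range [-55.3  60.9] 13441 13441
line(wb) s 29.20 yaw 0.02 n 312 [np.float64(29.2), np.float64(29.2)]
line(blank) s 29.15
```

```bash
python3 - <<'E'
import re
t=open('h.py').read()
t=t.replace("def tcp(s,z): return ORG+s*ex+YC*ey+np.array([0,0,z])","LAT=[0.]\ndef tcp(s,z): return ORG+s*ex+(YC+LAT[0])*ey+np.array([0,0,z])")
t=t.replace("        if hit: print('HIT')","        LAT[0]+=np.clip(.3*(f@ey)/12,-.1,.1); log[-1]+=(round(f@ey,1),)\n        if hit: print('HIT')")
t=t.replace("def touch(robot,s,ztop=241.3):","def touch(robot,s,ztop=241.3):\n    LAT[0]=0.")
t=t.replace("log.append((round(sof(o['eef_pos']),1),round(o['eef_pos'][2],2),round(f[2],1),round(f@ex,1)))","log.append(tuple(float(round(q,2)) for q in (sof(o['eef_pos']),o['eef_pos'][2],f[2],f@ex)))")
open('h.py','w').write(t)
E
cat > stroke.py <<'E'
import sys
from station import robot
from h import *
r0,r1,name=float(sys.argv[1]),float(sys.argv[2]),sys.argv[3]; c=float(sys.argv[4]) if len(sys.argv)>4 else 7.5
s=r0-c
f0,z=touch(robot,s); z=press(robot,s,z-.3,f0)
s,z=roll(robot,s,2*(r1-r0),z,f0,vel=10)
print('end f',force(robot,f0).round(1))
lift(robot,s,z,h=30)
p,d,m=look(robot,name); fitroller(p,d,m); fitline(p,m); print(robot.get_obs()['time_s'])
E
python3 stroke.py -32.1 -17.3 w4
```

```text
touch True [550.3  -21.44 241.35] [ 0.27  0.04 -0.14]
pressed 239.55 12.89 16.45
[(-36.91, 241.18, 13.01, 0.82, np.float64(-5.0)), (-34.6, 241.24, 14.17, -0.59, np.float64(-4.7)), (-32.41, 241.45, 14.11, -2.18, np.float64(-3.6)), (-29.89, 241.46, 13.84, -1.38, np.float64(-4.3)), (-27.37, 241.45, 13.67, -1.35, np.float64(-3.4)), (-24.83, 241.46, 12.88, -1.52, np.float64(-2.6)), (-22.31, 241.44, 12.78, -1.56, np.float64(-2.7)), (-19.75, 241.43, 12.05, -0.31, np.float64(-3.5)), (-17.23, 241.42, 12.6, -0.97, np.float64(-2.9)), (-14.68, 241.39, 12.04, -0.01, np.float64(-2.5)), (-12.13, 241.33, 13.22, 0.68, np.float64(-4.0)), (-9.59, 241.27, 12.91, 0.59, np.float64(-2.9))] t 21.25
end f [-3.3 -0.9 12. ]
roller s -17.82 yaw 0.51deg zc 46.17 b-range [-55.4  60.5] 14671 14671
line(wb) s 29.04 yaw 0.01 n 285 [np.float64(29.06), np.float64(29.02)]
line(blank) s 29.16
22.7083
```

View pics/w4.png

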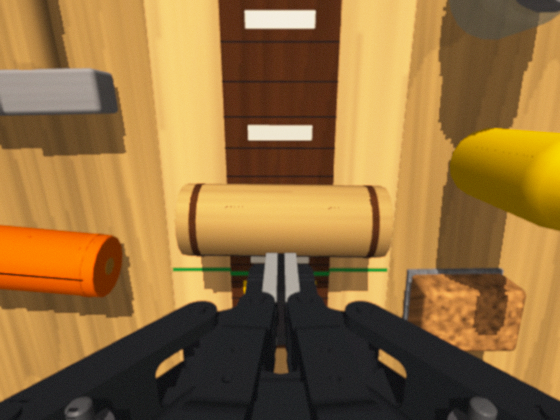

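```bash
sed -i 's/F=13.5/F=14.3/g' h.py; python3 stroke.py -17.8 -2.5 w5
```

```text
touch True [549.71 -35.74 241.53] [-0.31  0.12 -0.15]
pressed 239.51 13.89 27.1417
[(-22.68, 241.34, 14.11, 0.23, np.float64(-4.0)), (-20.31, 241.37, 13.56, -0.23, np.float64(-5.1)), (-17.95, 241.38, 13.99, 0.16, np.float64(-3.7)), (-15.58, 241.36, 13.86, 0.1, np.float64(-3.5)), (-13.21, 241.35, 13.43, 0.59, np.float64(-3.6)), (-10.82, 241.32, 12.6, 0.7, np.float64(-3.2)), (-8.44, 241.28, 13.0, 0.28, np.float64(-2.7)), (-6.13, 241.21, 13.47, 1.16, np.float64(-3.8)), (-3.79, 241.17, 13.08, -0.58, np.float64(-2.5)), (-1.41, 241.18, 13.35, 0.74, np.float64(-3.2)), (0.95, 241.2, 13.4, 0.35, np.float64(-3.5)), (3.36, 241.12, 12.91, 1.01, np.float64(-1.9)), (5.73, 241.07, 12.58, 0.79, np.float64(-2.4))] t 32.125
end f [-3.  -0.3 13. ]
roller s -2.60 yaw 0.63deg zc 45.97 b-range [-55.5  60.5] 14581 14581
33.5833
```

View pics/w5.png

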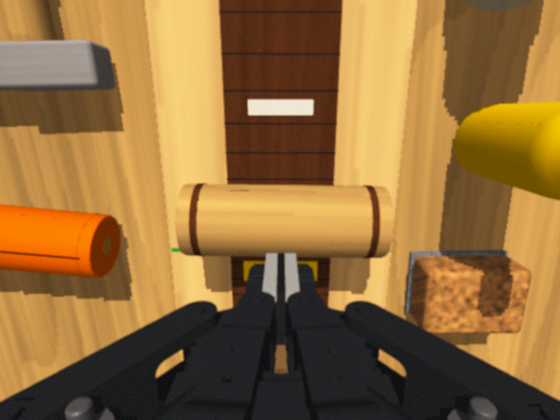

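```bash
sed -i 's/F=14.3/F=14.8/g; s/f,F,k=.5)/f,F,k=.8)/' h.py; python3 stroke.py -2.6 13 w6 7.8
```

```text
touch True [549.02 -50.61 241.34] [-0.17 -0.23 -0.01]
pressed 239.26 14.44 38.0583
[(-7.72, 241.13, 15.21, -0.15, np.float64(-4.6)), (-5.72, 241.28, 15.46, -2.63, np.float64(-4.1)), (-3.38, 241.37, 14.68, -2.66, np.float64(-3.5)), (-0.96, 241.35, 14.51, -2.19, np.float64(-3.2)), (1.53, 241.36, 13.59, -2.33, np.float64(-4.0)), (4.01, 241.36, 14.75, -2.19, np.float64(-2.6)), (6.48, 241.35, 13.83, -1.72, np.float64(-4.0)), (8.96, 241.35, 13.72, -0.9, np.float64(-3.2)), (11.43, 241.31, 13.09, -1.11, np.float64(-3.4)), (13.86, 241.29, 15.23, -0.71, np.float64(-3.4)), (16.37, 241.27, 13.67, -0.19, np.float64(-3.6)), (18.88, 241.24, 14.47, 0.2, np.float64(-3.8)), (21.33, 241.13, 14.32, -0.15, np.float64(-3.1))] t 43.15
end f [-2.9 -0.2 14.2]
roller s 12.30 yaw 0.61deg zc 46.17 b-range [-55.6  60.4] 14704 14704
44.625
```

```bash
python3 - <<'E'
from h import *
for n in('w3','w4','w5','w6'):
    f=np.load(n+'.npz',allow_pickle=True); p,d,m=f['p'],f['d'],f['m'].item(); Rm,t=cam(m)
    vv,uu=np.nonzero(d>0); xy=undist(m,np.c_[uu,vv]); dd=d[vv,uu]; P=(np.c_[xy,np.ones(len(xy))]*dd[:,None]-t)@Rm
    q=P-ORG; a=q@ex; b=q@ey; ok=(P[:,2]>18)&(P[:,2]<32)
    S=cv2.cvtColor(p,cv2.COLOR_RGB2HSV); wh=((S[...,1]<70)&(S[...,2]>110))[vv,uu]
    k=ok&wh&(abs(b)<16)
    h,e=np.histogram(a[k],np.arange(-130,30,3)); 
    import itertools
    cs=[]
    for g,it in itertools.groupby([i for i in range(len(h)) if h[i]>25],key=lambda i,c=itertools.count():i-next(c)):
        it=list(it); lo,hi=e[it[0]],e[it[-1]+1]; kk=k&(a>lo+1)&(a<hi-1); kb=ok&~wh&(abs(b)<16)&(((a>lo-6)&(a<lo-1))|((a>hi+1)&(a<hi+6)))
        print(n,'block',lo,hi,kk.sum(),'z',P[kk,2].mean().round(2),'±',(P[kk,2].std()/kk.sum()**.5).round(3),'board',P[kb,2].mean().round(2) if kb.sum() else None,kb.sum())
E
```

```text
w3 block -130 -127 104 z 24.44 ± 0.06 board 24.35 466
w3 block -73 -64 515 z 24.46 ± 0.028 board 24.31 732
w4 block -130 -127 112 z 24.55 ± 0.062 board 24.24 527
w4 block -73 -64 608 z 24.49 ± 0.027 board 24.25 808
w4 block 14 20 83 z 27.61 ± 0.069 board 24.22 11
w5 block -73 -64 622 z 24.51 ± 0.027 board 24.35 828
w6 block -76 -64 796 z 24.52 ± 0.025 board 24.34 918
w6 block -22 -10 658 z 24.46 ± 0.026 board 24.27 673
```

View pics/w6.png

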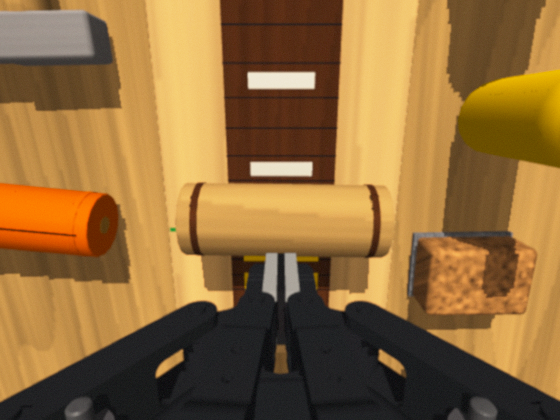

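```bash
python3 stroke.py 12.3 29.15 w7 8.3
```

```text
touch True [548.44 -64.99 241.51] [-0.09  0.08  0.08]
pressed 239.34 14.49 49.0917
[(6.75, 241.31, 14.67, 0.52, np.float64(-3.8)), (9.18, 241.33, 15.25, 0.02, np.float64(-4.9)), (11.61, 241.35, 12.99, 0.65, np.float64(-4.9)), (14.03, 241.35, 14.54, 0.68, np.float64(-4.3)), (16.45, 241.33, 14.34, 0.33, np.float64(-4.6)), (18.92, 241.28, 14.38, 0.42, np.float64(-3.9)), (21.35, 241.25, 13.55, 0.13, np.float64(-3.9)), (23.7, 241.19, 13.25, -0.14, np.float64(-3.5)), (26.09, 241.19, 13.67, 0.35, np.float64(-3.6)), (28.54, 241.15, 15.08, 0.45, np.float64(-3.8)), (30.92, 241.16, 14.29, -0.28, np.float64(-4.2)), (33.37, 241.14, 13.77, -0.22, np.float64(-4.0)), (35.84, 241.07, 13.93, 0.25, np.float64(-3.8)), (38.32, 240.98, 13.29, 1.21, np.float64(-3.3))] t 54.575
end f [-2.8 -1.  13.6]
roller s 29.11 yaw 0.74deg zc 45.97 b-range [-55.8  60.1] 14635 14635
56.0417
```

View pics/w7.png

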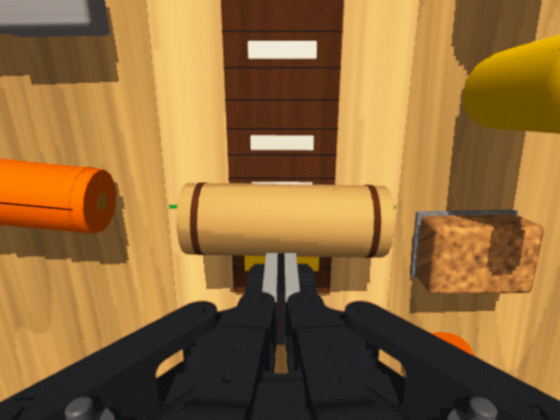

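```bash
python3 - <<'E'
from station import robot
from h import *
o=robot.get_obs(); P=o['eef_pos']
robot.line_to(P-30*ex+np.array([0,0,70]),vel=100)
p,d,m=look(robot,'w8'); fitroller(p,d,m); fitline(p,m); print(robot.get_obs()['time_s'])
Rm,t=cam(m); vv,uu=np.nonzero(d>0); xy=undist(m,np.c_[uu,vv]); dd=d[vv,uu]; P=(np.c_[xy,np.ones(len(xy))]*dd[:,None]-t)@Rm
q=P-ORG; a=q@ex; b=q@ey; ok=(P[:,2]>18)&(P[:,2]<32)
S=cv2.cvtColor(p,cv2.COLOR_RGB2HSV); wh=((S[...,1]<70)&(S[...,2]>90))[vv,uu]
for c in(-69,-15,15):
    k=ok&wh&(abs(b)<16)&(abs(a-c)<5); print(c,k.sum(),P[k,2].mean(),P[k,2].std()/max(1,k.sum())**.5,a[k].min() if k.sum() else 0)
E
```

```text
roller s 29.11 yaw 0.73deg zc 45.97 b-range [-56.1  60.4] 7562 7562
line(wb) s 29.02 yaw -0.17 n 26 [np.float64(28.8), np.float64(29.24)]
57.0
-69 471 24.478727432642952 0.03383922780440454 -73.41164558359291
-15 416 24.43377451140782 0.035980739518727815 -19.35417856333717
15 72 24.465156761970075 0.07808237286407155 10.522578929581266
```

View pics/w8.png

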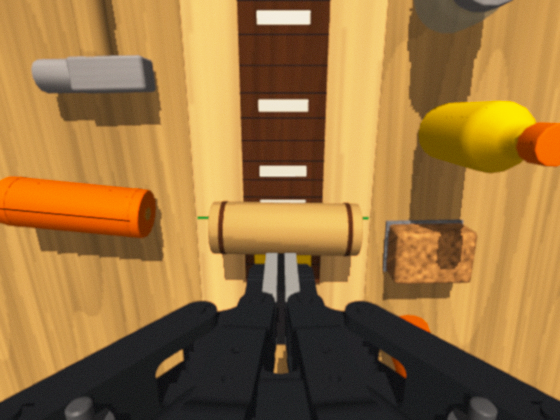

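The roller at (285,228) lies on the green line, whose ends show at (203,217) and (365,217). Blocks a (282,171) and b (282,202) are level with the glued neighbours. Nothing else has moved, so I'm handing it in.

```bash
python3 -c "
from station import robot
robot.sign_off()"
```

```text
the job is handed in; nothing more can be done
```

I rolled the wooden roller along the blank under closed fingertips, in five strokes. It went over block a, then block b, and stopped on the green line. I handed the job in at about 57 s of the 69 s allowed; no verdict is reported.

- **Pressure:** touch-downs were at about 2.5 mm/s. The force readings while pressing stayed between 12 and 15.5 N, briefly above the 15 N aim and well below the 20 N that cracks the pearl. A steady sideways force of 2 to 5 N along the roller was also present. The roller moved less than 1 mm sideways.
- **Blocks:** their tops measured 24.43 mm (a) and 24.47 mm (b), against 24.48 mm for a neighbouring block that was already flush. So both are flush to within the measuring error of about 0.1 mm. Only a sliver of block b could be seen past the roller, so its reading is the weaker one.
- **Roller:** its axis is at x = 29.1 mm against the line at 29.0 to 29.2 mm, and it lies on the blank. It is 0.7° off square; it started at about 0.4° and I did not correct it.
- **Surroundings:** the yellow-taped blocks were not reached. I saw no movement of the bench tools in the wrist pictures, but did not measure their positions.

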